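# Make up the idler-wheel kit for the belt grinder

## Task

Make up the idler-wheel kit in the plywood caddy: onto the bolt that stands in it thread first the small spacer ring, then the smooth round wheel, then the round split clamp collar, each right down on the one below, and put the star knob into the steel dish in the caddy's other bay. The step pulley, the hexagon nut and the wide thin washer do not belong to the kit: leave them where they lie. Let go of everything at the end.

Things in the scene. Friction and masses are not known exactly. Their poses are not given: they have to be found in the camera images.
- caddy: low open plywood tray, fixed, 262 (its x) x 136 (y) x 32 mm high, walls and floor 9 mm, with a 29 mm high cross wall making two bays 117 mm square, centred at x = -63 and +63 mm. Origin: centre of its underside, on the bench. A like tray full of handle blanks at the other side has no part in the job. The kit parts lie flat on the bench between the trays, each with some 25 mm clear around it.
- bolt: steel bolt standing head down, fixed, in the centre of one bay of the caddy (either one). Origin: centre of the head's underside, on the bay's floor; z up the shank, x and y as the caddy's. Dark hexagon head 24 mm across flats, 10 mm high, on which the first part seats; plain shank 12 mm diameter up to 60 mm, then tapering to 6 mm diameter at its tip at 66 mm.
- dish: round shallow steel parts dish, fixed in the other bay of the caddy: 92 mm outside diameter at the foot, 104 mm at the rim, 14 mm high, wall and floor 3 mm. Origin: centre of its underside, on the bay's floor.
- spacer: small plain bright steel spacer ring: outside diameter 32 mm, bore 16 mm, 8 mm high, 40 g. Lies flat. Origin: centre of its underside; z is the bore's axis.
- wheel: idler wheel, aluminium with a smooth, very slightly crowned rim and a bearing in the middle: diameter 52 mm, 30 mm high as it lies flat, bore 16 mm, 150 g. Origin: centre of its underside; z is the bore's axis.
- collar: split clamp collar of dark steel, round, with a slit on one side: outside diameter 44 mm, bore 16 mm, 14 mm high, 140 g. Lies flat. Origin: centre of its underside; z is the bore's axis; the slit points along x.
- knob: black star knob lying on its head with its short steel stud pointing up: head of six round lobes, 46 mm over any two facing lobes (one pair along x), 18 mm high; boss 20 mm diameter up to 23 mm; stud 8 mm diameter up to 40 mm; 60 g. Origin: centre of the head's flat underside; z along the stud.
- pulley: look-alike of the wheel, to be left: aluminium step pulley with two V-grooves, 66 mm diameter below, 46 mm above, 28 mm high. Origin: centre of its underside.
- nut: look-alike of the collar, to be left: dark steel hexagon nut, 41 mm across flats, 47 mm across corners, bore 24 mm, 16 mm high. Origin: centre of its underside.
- washer: look-alike of the spacer, to be left: wide thin bright steel washer, outside diameter 50 mm, bore 18 mm, 5 mm high. Origin: centre of its underside.
Things that resemble listed ones, but are neither listed nor needed, are in the scene too. Leave any green or yellow look-alike of the spacer alone.

How it is judged:
On the way, in this order (a step that is already met when the one before it is completed fails the run):
1. the spacer is on the bolt, seated on its head (horizontal distance between spacer and bolt below 0.006 m and z of spacer in the frame of bolt between 0.007 and 0.013 m), for 0.2 s.
2. the wheel is on the bolt, seated on the spacer (horizontal distance between wheel and bolt below 0.006 m and z of wheel in the frame of bolt between 0.015 and 0.021 m), for 0.2 s.
3. the collar is on the bolt, seated on the wheel (horizontal distance between collar and bolt below 0.006 m and z of collar in the frame of bolt between 0.045 and 0.051 m), for 0.2 s.
At the end, for the whole second after the job is handed in: Spacer, wheel, collar on the bolt, undersides 10, 18, 48 mm above its origin (3 mm), within 6 mm of its axis; knob within 35 mm of the dish centre and under 30 mm above its origin; all at rest; pulley, nut, washer within 30 mm of where they lay (all of step 1 and all of step 2 and all of step 3 and horizontal distance between knob and dish below 0.035 m and z of knob in the frame of dish between -0.002 and 0.03 m and linear speed of each of spacer, wheel, collar, knob below 0.02 m/s and distance of each of pulley, nut, washer from where it was at the start of the episode below 0.03 m); the robot touches nothing.
It fails at once if the pulley is taken or pushed more than 30 mm (distance of pulley from where it was at the start of the episode above 0.03 m).
It fails at once if the nut is taken or pushed more than 30 mm (distance of nut from where it was at the start of the episode above 0.03 m).
It fails at once if the washer is taken or pushed more than 30 mm (distance of washer from where it was at the start of the episode above 0.03 m).
It also fails if it takes over 104 s, if anything falls off the work surface, if the arm or the gripper's body presses on something with over 40 N, if the wrist force passes 120 N, or if a joint passes its speed limit or range.

## Robot

A 6-joint arm with a two-finger parallel gripper is mounted at the origin on the work surface. World frame = base frame: x ahead of the robot, y to its left, z up, the work surface at z = 0. Lengths are in m, angles in rad, forces in N, time in s.
With the tool pointing down it reaches from about 0.375 to 0.9 m from the base axis. Payload 3.1 kg.
Tool frame: the origin (TCP) lies between the finger pads; the fingertips stand manip.finger_overhang ahead of it and the grasp point (between the pads) lies 5 mm behind it (manip.finger_overhang is the distance from the TCP to the fingertips, in m); z points along the fingers, y is the line along which they close (so a half turn about z gives the same grasp; the last joint's range is limited). The gripper opens to 85 mm and grips with 20 to 120 N. Pads are 22 mm wide; open, the fingers measure 114 mm over their backs; the gripper's body (76 mm by 85 mm) begins 54 mm behind the grasp point. The pads swing forward as they close: fully open they stand 13 mm farther back than shut.
Start: joints at [-1.405, 0.527, 1.433, -0, 1.181, -0.178], TCP at [0.211, -0.588, 0.245] pointing down, gripper open.
Joint ranges: [-3.08, 3.08], [-0.75, 2.2], [0.22, 2.44], [-1.43, 4.57], [0, 2.65], [-2.85, 2.85]. Speed limits (rad/s): [2.79, 2.79, 3.14, 3.14, 3.14, 3.14].

## Interface

Orientations are given as a unit quaternion [x, y, z, w].
In Python, from station import manip gives the robot as it stands.
- The arm moves only by the tool drive_tool, never from a script. Its argument "plan" is a list of rows, each a list of 7 numbers: the shift along the tool's x, y, z in m, then the turn, a rotation vector about the tool's x, y, z in degrees, then the opening, from -1 (shut) to 1 (fully open). In form: [[x, y, z, wx, wy, wz, gripper], ...]. A call has 1 to 10 rows; each row shifts and turns the commanded pose from where the row before left it, along the tool's axes as they then stand; what a row does not reach is not made up. A row lasts 1/10 s, in which the tool goes at most 50 mm and 8.59 degrees, less where a joint would pass 70% of its speed; a pose out of reach is approached as far as the arm can. A call is refused whole if a number of a shift passes 0.05 or a number of a turn 8.59, either way. A call with a gripper value outside its range is refused whole. The fingers move at their own pace and stop on an object; "newtons" is the grip in N (left out, the last holds). Time passes only in rows, so rows that do not move let the fingers close. It gives the time, the measured TCP pose, the force, the opening and the grip force at its end, in the units of the state.
- manip.sense(): the state, without advancing time (a new reading comes with each control period).
- manip.snapshot(name): name is "side" or "top" or "wrist"; returns a dict with "image" (480x640x3 uint8, red, green, blue), "z_map" (480x640 float32, m along the optical axis (not along the pixel's ray), 0 where there is no reading), "fov_y" (degrees; the focal length in pixels is half the picture's height over the tangent of half this angle, whatever the lens; pixels are square), "cx", "cy" (the principal point, pixels), "extrinsics" (4x4, takes a point from camera to world coordinates); the wrist camera has in their place "mount" (4x4, takes a point from camera to tool coordinates, whose origin is the TCP and whose axes are the flange's). Camera axes: x right, y up, looking along -z (the intrinsics and any distortion apply to the point x, -y, -z); pixel columns grow to the right and rows downward; lengths in m; the calibration is good to about 2 mm. A picture is of the moment at which its call begins: read the wrist's pose just before it.
- manip.sign_off(): hands the job in; it is judged then, once.
The state is a dict: "t": time; "q": joint angles; "qd": joint speeds; "tau": joint torques, N m; "tcp_pos": TCP position; "tool_rot": TCP orientation; "force": force on the tool from outside, world axes, zero at the start; "ft_torque": the same for the moment, N m; "finger_gap": opening from 0.0 (shut) to 1.0 (fully open); "gripper_force": force on a finger pad.
Only numpy, scipy, OpenCV 4.12 (cv2) and the standard library are available. Lean on these libraries where they do the work, as an engineer would, in place of code of your own. Each camera call takes 0.05 s, during which the arm holds its last target. There are 200 camera calls.

## Working session

There is one attempt and no reset: what is moved stays moved. The work goes in short steps, Python scripts to look and compute and a tool call to move; the robot and the scene stay as the last step left them, time stands still between calls to the robot, and variables do not carry over. Pictures are saved under pics/ and viewed, at most 14 in all, crops included, and the job is handed in when it is done.

Besides the shell and the picture viewer there is one more tool, called after "Request:" in YAML: its name, and indented under it one key for each argument. drive_tool: Moves the arm, as the interface text tells. Its arguments: {"type":"object","properties":{"plan":{"type":"array"},"newtons":{"type":"number"}},"required":["plan"]}

```bash
ls; mkdir -p pics
cat > h.py <<'E'
import numpy as np, cv2, pickle
from station import manip
from scipy.spatial.transform import Rotation as R
def snap(name,tag):
    s=manip.sense(); d=manip.snapshot(name); d=dict(d)
    if 'mount' in d:
        T=np.eye(4);T[:3,:3]=R.from_quat(s['tool_rot']).as_matrix();T[:3,3]=s['tcp_pos']
        d['extrinsics']=T@np.array(d['mount'])
    pickle.dump(d,open(f'pics/{tag}.pkl','wb')); cv2.imwrite(f'pics/{tag}.png',d['image'][:,:,::-1]); return d
def load(tag): return pickle.load(open(f'pics/{tag}.pkl','rb'))
def foc(d): return 240/np.tan(np.radians(d['fov_y'])/2)
def ray(d,u,v):
    E=np.array(d['extrinsics']);f=foc(d)
    r=E[:3,:3]@np.array([(u-d['cx'])/f,-(v-d['cy'])/f,-1.]); return E[:3,3],r
def onplane(d,u,v,z):
    o,r=ray(d,u,v); return o+r*(z-o[2])/r[2]
def cloud(d):
    f=foc(d);E=np.array(d['extrinsics']);v,u=np.mgrid[:480,:640];Z=d['z_map']
    P=np.stack([(u-d['cx'])/f*Z,-(v-d['cy'])/f*Z,-Z],-1); return P@E[:3,:3].T+E[:3,3]
E
python3 - <<'E'
from h import *
print(manip.finger_overhang, manip.sense())
for n in ['top','side','wrist']:
    d=snap(n,n+'0'); print(n,{k:(v if np.size(v)<20 else np.shape(v)) for k,v in d.items()})
E
```

```text
pics
0.014 {'t': 0.0, 'q': array([-1.40549520e+00,  5.28444096e-01,  1.43392123e+00,  1.46575847e-06,
        1.18138975e+00, -1.78520344e-01]), 'qd': array([-0.0007288 , -0.0016363 , -0.00077344,  0.00018956,  0.00111701,
        0.00012754]), 'tau': array([ 1.36314553e-03, -4.42348945e+01, -1.78025991e+01, -1.12613106e-04,
        8.48135969e-03, -7.81912263e-06]), 'tcp_pos': array([ 0.21057992, -0.58772085,  0.24434113]), 'tool_rot': array([ 9.85259177e-01,  1.71064856e-01,  7.82402265e-06, -1.08118255e-03]), 'force': array([-0.09929545,  0.10572127,  0.66050084]), 'ft_torque': array([ 0.03486374,  0.02542983, -0.03228161]), 'gripper_force': 0.0, 'finger_gap': 1.0019663618634882}
top {'image': (480, 640, 3), 'z_map': (480, 640), 'fov_y': 47.54541408759238, 'cx': 316.0866898460178, 'cy': 247.65148577502845, 'extrinsics': array([[ 0.01775367,  0.98244571, -0.18570199,  0.33008783],
       [-0.99974502,  0.02003514,  0.01041615,  0.00339708],
       [ 0.01395387,  0.18546972,  0.9825509 ,  1.21325156],
       [ 0.        ,  0.        ,  0.        ,  1.        ]])}
side {'image': (480
[... 414 characters left out ...]
80, 640), 'fov_y': 62.30092723102784, 'cx': 318.99824173643475, 'cy': 231.32905104388158, 'mount': array([[ 1.17870467e-03,  9.47662496e-01,  3.19271677e-01,
         8.25279751e-02],
       [ 9.99998938e-01, -8.43348918e-04, -1.18862179e-03,
        -2.69276866e-04],
       [-8.57154872e-04,  3.19272739e-01, -9.47662484e-01,
        -1.28586767e-01],
       [ 0.00000000e+00,  0.00000000e+00,  0.00000000e+00,
         1.00000000e+00]]), 'extrinsics': array([[ 0.33819714,  0.89180905,  0.30049843,  0.28824012],
       [-0.94107468,  0.32085574,  0.10691141, -0.55998233],
       [-0.00107208, -0.3189486 ,  0.94777141,  0.37303376],
       [ 0.        ,  0.        ,  0.        ,  1.        ]])}
```

View pics/top0.png

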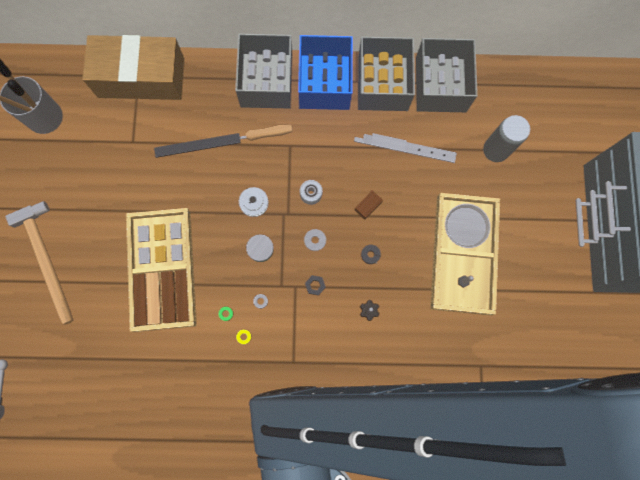

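View pics/side0.png

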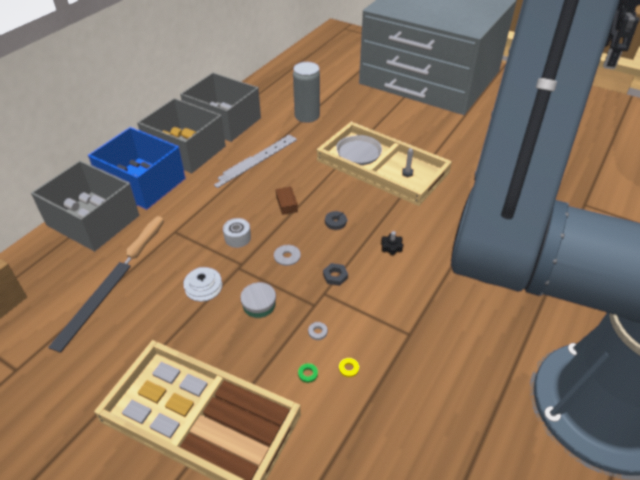

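Top view: pulley (253,201), wheel (311,190), washer (315,239), collar (370,254), nut (315,285), knob (370,310), spacer (260,300), dish (467,227), bolt (466,281); a grey tin (260,248) and green and yellow rings are not needed. Side view shows the same: wheel (236,232), collar (335,219), nut (335,273), spacer (317,330), knob (392,243), bolt (408,165).

```bash
cat >> h.py <<'E'
def tri(a,b):
    (o1,r1),(o2,r2)=a,b; t=np.linalg.lstsq(np.stack([r1,-r2],1),o2-o1,rcond=None)[0]
    p,q=o1+r1*t[0],o2+r2*t[1]; return (p+q)/2,np.linalg.norm(p-q)
def blob(d,u,v,sat=70,win=30,val=256):
    h=cv2.cvtColor(d['image'],cv2.COLOR_RGB2HSV); m=((h[:,:,1]<sat)&(h[:,:,2]<val)).astype(np.uint8)
    w=np.zeros_like(m);w[max(0,v-win):v+win,max(0,u-win):u+win]=1;m*=w
    n,l,s,c=cv2.connectedComponentsWithStats(m); 
    i=max(range(1,n),key=lambda i:s[i,4]-10*np.hypot(c[i,0]-u,c[i,1]-v))
    cs,_=cv2.findContours((l==i).astype(np.uint8),cv2.RETR_EXTERNAL,cv2.CHAIN_APPROX_NONE)
    k=max(cs,key=cv2.contourArea); M=cv2.moments(k)
    return M['m10']/M['m00'],M['m01']/M['m00'],M['m00'],cv2.boundingRect(k)
E
python3 - <<'E'
from h import *
t,s=load('top0'),load('side0')
P={'pulley':((253,201),(202,283)),'wheel':((311,190),(236,232)),'washer':((315,239),(287,254)),'collar':((370,254),(335,219)),'nut':((315,285),(335,273)),'knob':((370,310),(392,243)),'spacer':((260,300),(317,330)),'dish':((467,227),(358,150)),'bolt':((466,281),(408,165)),'tin':((260,248),(258,298))}
np.set_printoptions(precision=4,suppress=True)
for k,(a,b) in P.items():
    A=blob(t,*a,win=26 if k=='dish' else 17);B=blob(s,*b,win=30 if k=='dish' else 20)
    p,e=tri(ray(t,*A[:2]),ray(s,*B[:2])); print(k,np.round(A[:3],1),A[3],np.round(B[:3],1),B[3],p,'gap %.4f'%e,'r %.3f'%np.hypot(*p[:2]))
for n,d in(('top',t),('side',s)):
    h=cv2.cvtColor(d['image'],cv2.COLOR_RGB2HSV);print(n,[h[y,x] for x,y in ((445,300),(470,300))] if n=='top' else '')
im=cv2.resize(t['image'][180:330,420:520],None,fx=4,fy=4,interpolation=cv2.INTER_CUBIC)
im2=cv2.resize(s['image'][110:210,300:460],None,fx=3.6,fy=6,interpolation=cv2.INTER_CUBIC)[:600]
im2=cv2.resize(s['image'][110:210,310:460],None,fx=2.6,fy=2.6,interpolation=cv2.INTER_CUBIC)
o=np.zeros((600,800,3),np.uint8);o[:600,:400]=im;o[:260,400:790]=im2
cv2.imwrite('pics/c0.png',o[:,:,::-1])
E
```

```text
pulley [253.2 201.6 675. ] (238, 187, 31, 30) [ 202.3  283.8 1048. ] (183, 267, 39, 35) [0.6629 0.1366 0.0055] gap 0.0004 r 0.677
wheel [310.7 191.5 420. ] (299, 180, 24, 25) [236.5 232.1 652. ] (222, 218, 29, 30) [0.6868 0.0053 0.0138] gap 0.0004 r 0.687
washer [314.6 239.6 356. ] (304, 229, 22, 22) [286.7 254.7 421.5] (273, 244, 28, 22) [ 0.5777 -0.0057  0.0009] gap 0.0003 r 0.578
collar [370.5 253.8 259.5] (361, 245, 20, 19) [335.3 219.7 288. ] (325, 211, 22, 18) [ 0.5463 -0.1323  0.006 ] gap 0.0006 r 0.562
nut [314.8 284.8 263.5] (305, 275, 21, 20) [335.  273.6 375. ] (323, 263, 25, 22) [ 0.4737 -0.0082  0.0065] gap 0.0007 r 0.474
knob [369.1 309.8 198.5] (361, 300, 17, 20) [391.6 243.  279. ] (382, 231, 20, 23) [ 0.4203 -0.1286  0.0101] gap 0.0008 r 0.440
spacer [260.1 300.7 151. ] (253, 294, 15, 15) [317.4 330.4 261. ] (308, 322, 20, 18) [0.4363 0.1125 0.0025] gap 0.0007 r 0.451
dish [ 467.2  225.3 1560. ] (444, 203, 47, 45) [ 358.9  148.7 1033.5] (336, 134, 46, 31) [ 0.6135 -0.3493  0.0195] gap 0.0010 r 0.706
bolt [464.7 280.4  98.5] (458, 276, 16, 11) [408.3 163.6 148. ] (403, 148, 10, 29) [ 0.486  -0.3342  0.0383] gap 0.0003 r 0.590
tin [259.4 247.7 558. ] (246, 234, 28, 28) [258.  299.1 970.5] (240, 282, 36, 36) [0.5539 0.1173 0.0133] gap 0.0008 r 0.566
top [array([ 23,  93, 234], dtype=uint8), array([ 23,  94, 231], dtype=uint8)]
side
```

View pics/c0.png

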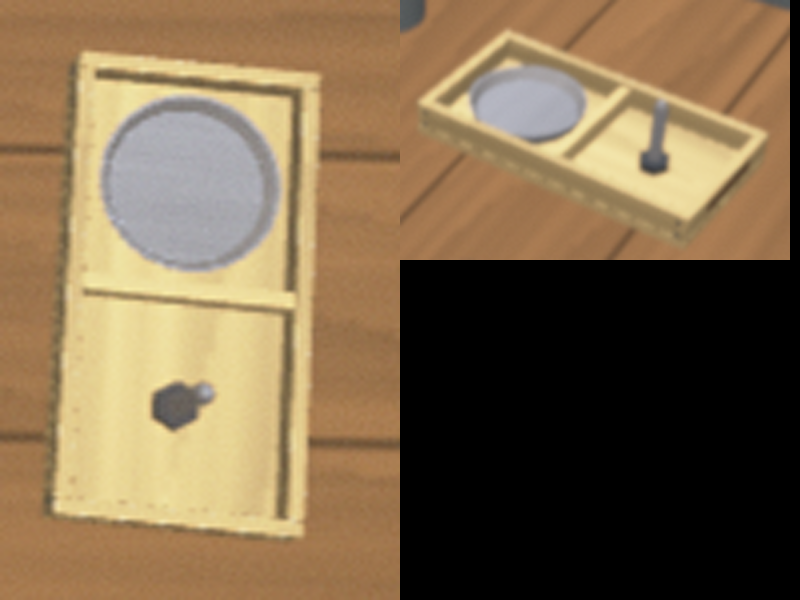

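Run:
```python
from h import *
np.set_printoptions(precision=4,suppress=True)
t,s=load('top0'),load('side0')
print('tip tri',tri(ray(t,471.2,278),ray(s,310+660/2.6-400/2.6,110+101/2.6)))
print('tip plane',onplane(t,471.2,278,.075),onplane(s,410,149,.075),'head',onplane(t,464,281.2,.019),onplane(s,310+255/2.6,110+152/2.6,.019))
```

```text
tip tri (array([ 0.4874, -0.3378,  0.0735]), np.float64(0.0010672479976307641))
tip plane [ 0.4867 -0.3375  0.075 ] [ 0.4869 -0.3351  0.075 ] head [ 0.4869 -0.338   0.019 ] [ 0.4879 -0.3424  0.019 ]
```

Request:
drive_tool:
  plan:
    - [0.05, 0, 0, 0, 0, 6.6, 0.5]
    - [0.05, 0, 0, 0, 0, 6.6, 0.5]
    - [0.05, 0, 0, 0, 0, 6.5, 0.5]
    - [0.05, -0.05, 0, 0, 0, 0, 0.5]
    - [0.05, -0.05, 0, 0, 0, 0, 0.5]
    - [0.03, -0.05, 0, 0, 0, 0, 0.5]
    - [0, -0.05, 0, 0, 0, 0, 0.5]
    - [0, -0.02, 0, 0, 0, 0, 0.5]
    - [0, 0, 0, 0, 0, 0, 0.5]

```text
t: 1.05
tcp_pos: [0.4525, -0.3668, 0.245]
tool_rot: [1.0, 0.002, -0.001, -0.001]
force: [-0.5, -0.6, -0.2]
finger_gap: 0.749
gripper_force: 0.0
```

Request:
drive_tool:
  plan:
    - [0.034, -0.029, 0, 0, 0, 0, 0.5]
    - [0, 0, 0, 0, 0, 0, 0.5]
    - [0, 0, 0, 0, 0, 0, 0.5]

```text
t: 1.35
tcp_pos: [0.4871, -0.3426, 0.2452]
tool_rot: [1.0, 0.001, -0.0, 0.0]
force: [0.7, -1.4, -0.3]
finger_gap: 0.751
gripper_force: 0.0
```

Run:
```python
from h import *
snap('wrist','w_bolt'); print(manip.sense()['tcp_pos'])
```

```text
[ 0.48650005 -0.34300663  0.24511431]
```

View pics/w_bolt.png

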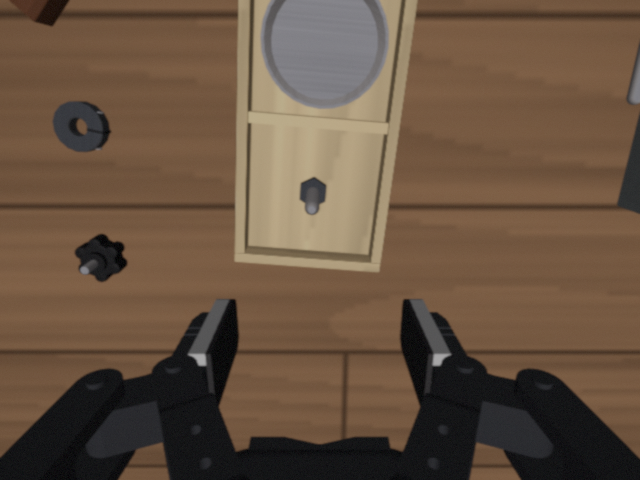

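The wrist view shows the bolt tip at about (312,209), its head at (313,190), the dish at (325,45), collar (81,127), knob (100,258).

Run:
```python
from h import *
np.set_printoptions(precision=4,suppress=True)
t,s,w=load('top0'),load('side0'),load('w_bolt')
p,q=ray(w,312,209.5),ray(w,313.3,190.5)
print('tip',onplane(w,312,209.5,.074),tri(p,ray(t,471.2,278)),tri(p,ray(s,410,149)))
print('head',onplane(w,313.3,190.5,.019),tri(q,ray(t,464,281.2)))
im=w['image'];hs=cv2.cvtColor(im,cv2.COLOR_RGB2HSV)
c=im[165:230,280:345];cv2.imwrite('pics/cb.png',cv2.resize(c,(520,520),interpolation=cv2.INTER_CUBIC)[:,:,::-1])
e=cv2.Canny(im,40,120)
# dish rim via sat mask
m=(hs[:110,245:405,1]<50).astype(np.uint8);k=max(cv2.findContours(m,0,1)[0],key=cv2.contourArea);print(cv2.boundingRect(k))
el=cv2.minEnclosingCircle(k);print(el);u,v=el[0][0]+245,el[0][1];print('dish',onplane(w,u,v,.023))
```

```text
tip [ 0.4866 -0.3372  0.074 ] (array([ 0.4868, -0.3373,  0.075 ]), np.float64(0.0003165001430385029)) (array([ 0.4871, -0.3369,  0.0739]), np.float64(0.001064813860201435))
head [ 0.4893 -0.3376  0.019 ] (array([ 0.4879, -0.3382,  0.0156]), np.float64(0.0018478725991628495))
(15, 0, 129, 109)
((79.5, 40.58333206176758), 67.95050048828125)
dish [ 0.6129 -0.3469  0.023 ]
```

View pics/cb.png

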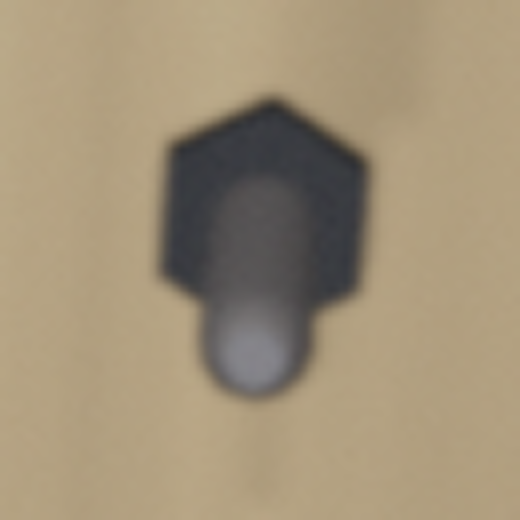

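Request:
drive_tool:
  plan:
    - [0, -0.05, 0, 0, 0, 0, 0.1]
    - [0, -0.05, 0, 0, 0, 0, 0.1]
    - [-0.007, -0.05, 0, 0, 0, 0, 0.1]
    - [-0.007, -0.05, 0, 0, 0, 0, 0.1]
    - [-0.007, -0.05, 0, 0, 0, 0, 0.1]
    - [-0.007, -0.05, 0, 0, 0, 0, 0.1]
    - [-0.007, -0.05, -0.01, 0, 0, 0, 0.1]
    - [-0.007, -0.05, -0.01, 0, 0, 0, 0.1]
    - [-0.007, -0.05, 0, 0, 0, 0, 0.1]
    - [0, 0, 0, 0, 0, 0, 0.1]

```text
t: 2.4
tcp_pos: [0.4369, 0.1067, 0.2651]
tool_rot: [1.0, 0.003, -0.0, -0.001]
force: [0.0, -0.9, 0.4]
finger_gap: 0.549
gripper_force: 0.0
```

The crop shows the bolt tip at full-image pixel (311.8,208.1), with the hexagon head behind it at (313,190.6). That puts the bolt at about (0.487, -0.337), with its tip 74–75 mm high, as it must be.

```bash
cat >> h.py <<'E'
def obj(d,xy,z,h,sat=70,win=60,val=256):
    "blob nearest predicted world point -> contour ellipse; print world centre on plane z"
    E=np.linalg.inv(np.array(d['extrinsics']));p=E[:3,:3]@np.array([*xy,z])+E[:3,3];f=foc(d)
    u,v=int(d['cx']+f*p[0]/-p[2]),int(d['cy']-f*p[1]/-p[2]); b=blob(d,u,v,sat,win,val)
    x,y,w,hh=b[3]; L=onplane(d,x,y+hh/2,z);Rr=onplane(d,x+w,y+hh/2,z);T=onplane(d,x+w/2,y,z);B=onplane(d,x+w/2,y+hh,z)
    print('pred',u,v,'blob',np.round(b[:3],1),b[3],'world',onplane(d,b[0],b[1],z),'size',np.linalg.norm(L-Rr),np.linalg.norm(T-B)); return b
E
python3 - <<'E'
from h import *
np.set_printoptions(precision=4,suppress=True)
print('tip',onplane(load('w_bolt'),311.8,208.1,.075))
d=snap('wrist','w_sp');t,s=load('top0'),load('side0');print(manip.sense()['tcp_pos'])
b=obj(d,(.436,.1125),.004,.008)
print(tri(ray(d,*b[:2]),ray(t,260.1,300.7)),tri(ray(d,*b[:2]),ray(s,317.4,330.4)))
E
```

```text
tip [ 0.488  -0.3371  0.075 ]
[0.4379 0.1042 0.265 ]
pred 313 185 blob [312.5 186.6 809. ] (296, 171, 34, 33) world [0.4352 0.1135 0.004 ] size 0.03395026747573038 0.033529579780803696
(array([0.4361, 0.1128, 0.0075]), np.float64(0.0013625241483697353)) (array([0.4352, 0.1135, 0.0042]), np.float64(3.8308463247314654e-05))
```

View pics/w_sp.png

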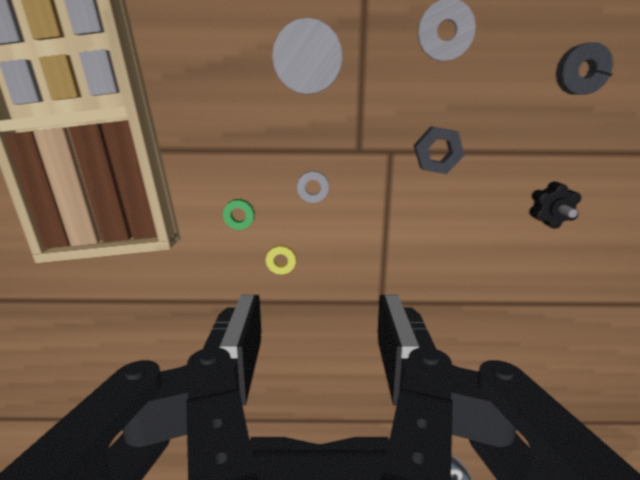

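The wrist view shows the spacer at (312,187), with the green ring at (238,214) and the yellow at (281,260) clear of the fingers' line.

Request:
drive_tool:
  plan:
    - [-0.0025, -0.0095, 0.05, 0, 0, 0, 0.1]
    - [0, 0, 0.05, 0, 0, 0, 0.1]
    - [0, 0, 0.04, 0, 0, 0, 0.1]
    - [0, 0, 0.0, 0, 0, 0, 0.1]
    - [0, 0, 0, 0, 0, 0, 0.1]

```text
t: 2.95
tcp_pos: [0.4365, 0.1104, 0.1255]
tool_rot: [1.0, -0.001, -0.001, 0.0]
force: [0.5, -0.0, 0.8]
finger_gap: 0.554
gripper_force: 0.0
```

Run:
```python
from h import *
np.set_printoptions(precision=4,suppress=True)
d=snap('wrist','w_sp2');print(manip.sense()['tcp_pos'],manip.sense()['tool_rot'])
b=obj(d,(.4355,.1135),.004,.008);w=load('w_sp')
print(tri(ray(d,*b[:2]),ray(w,312.5,186.6)))
```

```text
[0.4374 0.1107 0.1267] [ 1.     -0.0011  0.001   0.0001]
pred 314 229 blob [ 313.2  230.6 1796.5] (289, 207, 49, 48) world [0.435  0.1143 0.004 ] size 0.03255517032429732 0.033672043994719826
(array([0.4354, 0.1139, 0.005 ]), np.float64(0.0008421260803748881))
```

Request:
drive_tool:
  plan:
    - [-0.0018, -0.0033, 0.04, 0, 0, 0, 0.1]
    - [0, 0, 0.04, 0, 0, 0, 0.1]
    - [0, 0, 0.02, 0, 0, 0, 0.1]
    - [0, 0, 0.005, 0, 0, 0, 0.1]
    - [0, 0, 0, 0, 0, 0, 0.1]
    - [0, 0, 0, 0, 0, 0, 0.1]

```text
t: 3.6
tcp_pos: [0.4358, 0.1152, 0.0225]
tool_rot: [1.0, -0.0, 0.002, -0.0]
force: [-0.3, 0.6, -0.3]
finger_gap: 0.549
gripper_force: 0.0
```

Run:
```python
from h import *
np.set_printoptions(precision=4,suppress=True)
d=snap('wrist','w_sp3');s=manip.sense();print(s['tcp_pos'],s['tool_rot'],s['force'])
```

```text
[0.4356 0.1153 0.0225] [ 1.     -0.0001  0.0021 -0.    ] [0.0902 0.7672 0.0304]
```

View pics/w_sp3.png

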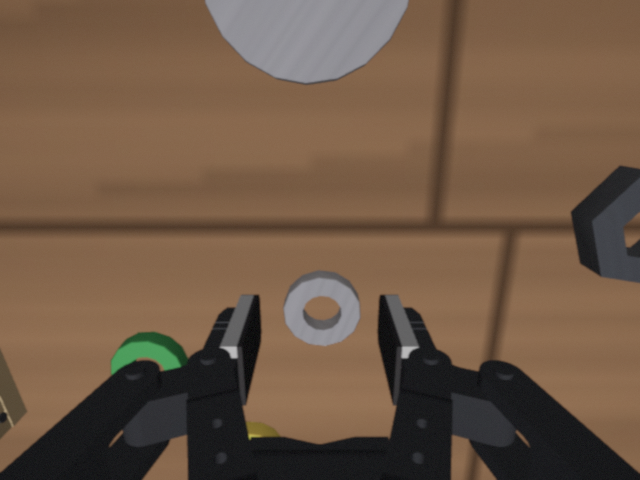

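The spacer sits centred between the pads at (322,308); nothing else stands near the fingers.

Run:
```python
from h import *
np.set_printoptions(precision=4,suppress=True)
d=load('w_sp3');print(onplane(d,322,309.5,.008)); b=obj(d,(.4355,.1142),.008,.008,win=50)
```

```text
[0.4365 0.1142 0.008 ]
pred 321 311 blob [ 321.6  308.1 4505.5] (283, 270, 78, 76) world [0.4372 0.1143 0.008 ] size 0.03172399897955237 0.034838830977191794
```

Request:
drive_tool:
  plan:
    - [0, 0, 0, 0, 0, 0, -0.14]
    - [0, 0, 0, 0, 0, 0, -0.14]
    - [0, 0, 0.002, 0, 0, 0, -0.14]
    - [0, 0, 0.002, 0, 0, 0, -0.14]
    - [0, 0, 0, 0, 0, 0, -0.14]

```text
t: 4.15
tcp_pos: [0.4339, 0.1154, 0.0164]
tool_rot: [1.0, -0.0, -0.0, -0.0]
force: [0.2, -0.5, -0.1]
finger_gap: 0.429
gripper_force: 0.0
```

Request:
drive_tool:
  plan:
    - [0.0007, 0, 0, 0, 0, 0, -1]
    - [0, 0, 0, 0, 0, 0, -1]
    - [0, 0, 0, 0, 0, 0, -1]
    - [0, 0, 0, 0, 0, 0, -1]
    - [0, 0, -0.005, 0, 0, 0, -1]
    - [0, 0, -0.02, 0, 0, 0, -1]
    - [0, 0, -0.04, 0, 0, 0, -1]
    - [0, 0, -0.03, 0, 0, 0, -1]
    - [0, 0, 0, 0, 0, 0, -1]
  newtons: 40

```text
t: 5.05
tcp_pos: [0.4374, 0.1155, 0.1148]
tool_rot: [1.0, 0.0, 0.004, -0.0]
force: [-0.1, -0.1, 0.5]
finger_gap: 0.343
gripper_force: 39.7
```

Run:
```python
from h import *
np.set_printoptions(precision=4,suppress=True)
d=snap('wrist','w_sp4');s=manip.sense();print(s['tcp_pos'],s['tool_rot'],s['force'])
cv2.imwrite('pics/g1.png',d['image'][250:420,180:460,::-1])
```

```text
[0.4364 0.1154 0.1133] [ 1.      0.0001  0.0027 -0.    ] [ 0.0822  0.0425 -0.0786]
```

View pics/g1.png

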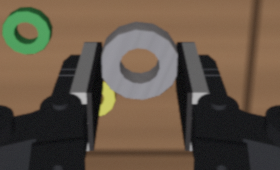

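```bash
cat >> h.py <<'E'
def intool(d,u,v,z):
    M=np.array(d['mount']);f=foc(d);r=M[:3,:3]@np.array([(u-d['cx'])/f,-(v-d['cy'])/f,-1.]);o=M[:3,3];return o+r*(z-o[2])/r[2]
E
python3 - <<'E'
from h import *
np.set_printoptions(precision=4,suppress=True)
d=load('w_sp4')
print(intool(d,320,349,.008),intool(d,320,274,.016),intool(d,282,312,.01),intool(d,358,312,.01))
g=cv2.cvtColor(d['image'],cv2.COLOR_RGB2HSV)[:,:,1]; print(g[260:360:2,320], g[264:285,320])
E
```

```text
[-0.0136  0.0003  0.008 ] [0.0158 0.0002 0.016 ] [ 0.0021 -0.0148  0.01  ] [0.0021 0.0153 0.01  ]
[110 107 111 108 110 105  54   8   8   8   6  10  10  10   7  10   8   8
  10  33 106 108 108 109 109 109 108 108 107 110 109  90  13   5   5   8
   7   9  10  10   8  10  10  10   9  88 110 109 109 109] [111 106 108 109 110 107 105  92  54  14   8   8   8   8   8   5   6   9
  10  10  10]
```

Request:
drive_tool:
  plan:
    - [0, 0, -0.04, 0, 0, 0, -1]
    - [0, 0.05, -0.02, 0, 0, 0, -1]
    - [0, 0.05, 0, 0, 0, 0, -1]
    - [0.007, 0.05, 0, 0, 0, 0, -1]
    - [0.007, 0.05, 0, 0, 0, 0, -1]
    - [0.007, 0.05, 0, 0, 0, 0, -1]
    - [0.007, 0.05, 0, 0, 0, 0, -1]
    - [0.007, 0.05, 0, 0, 0, 0, -1]
    - [0.007, 0.05, 0, 0, 0, 0, -1]
    - [0.007, 0.05, 0, 0, 0, 0, -1]

```text
t: 6.1
tcp_pos: [0.4826, -0.3294, 0.1682]
tool_rot: [1.0, -0.0, -0.001, -0.001]
force: [0.5, -0.2, -0.8]
finger_gap: 0.348
gripper_force: 39.8
```

Request:
drive_tool:
  plan:
    - [0, 0, 0.01, 0, 0, 0, -1]
    - [0, 0, 0, 0, 0, 0, -1]
    - [0, 0, 0, 0, 0, 0, -1]

```text
t: 6.4
tcp_pos: [0.482, -0.3258, 0.1584]
tool_rot: [1.0, 0.0, -0.002, -0.002]
force: [-0.1, 0.3, -1.0]
finger_gap: 0.347
gripper_force: 39.9
```

Run:
```python
from h import *
np.set_printoptions(precision=4,suppress=True)
d=snap('wrist','w_b1');print(np.mean([manip.sense()['tcp_pos'] for _ in range(5)],0),manip.sense()['tool_rot'])
cv2.imwrite('pics/g2.png',d['image'][140:400,180:460,::-1])
```

```text
[ 0.4825 -0.3257  0.1591] [ 1.      0.0005 -0.0012 -0.0014]
```

View pics/g2.png

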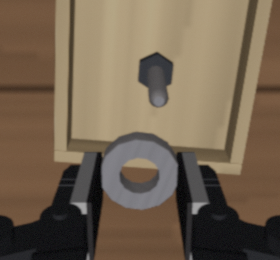

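The picture shows the ring held at (320,312) and the bolt tip at about (338,239).

Run:
```python
from h import *
np.set_printoptions(precision=4,suppress=True)
d=load('w_b1');print(intool(d,338,239,.084),onplane(d,338,239,.075))
v=cv2.cvtColor(d['image'],cv2.COLOR_RGB2HSV);print(v[228:252,338,1]);print(v[236,322:356,1]);print(v[241,322:356,1])
```

```text
[0.0063 0.0107 0.084 ] [ 0.4883 -0.3362  0.075 ]
[12  8  8  8  8  7  9  7  4  8 10 10 10 12 10 10 10  8 20 60 71 73 71 74]
[72 71 73 72 72 71 66 38  9 11  8  7  9  9  6  4  4  6  4  4  7 10 11  9
 10 41 71 72 73 72 72 72 72 73]
[72 72 72 71 72 71 72 65 36  6  8  5 10 10  8 10 12 10 12 10  8  8  7  9
 35 66 73 73 72 72 73 72 72 73]
```

Request:
drive_tool:
  plan:
    - [0.0047, 0.0103, 0.02, 0, 0, 0, -1]
    - [0, 0, 0.02, 0, 0, 0, -1]
    - [0, 0, 0.018, 0, 0, 0, -1]
    - [0, 0, 0, 0, 0, 0, -1]
    - [0, 0, 0, 0, 0, 0, -1]

```text
t: 6.95
tcp_pos: [0.4881, -0.3367, 0.1025]
tool_rot: [1.0, 0.001, -0.0, -0.0]
force: [-0.4, -0.4, -0.0]
finger_gap: 0.345
gripper_force: 39.9
```

Run:
```python
from h import *
np.set_printoptions(precision=4,suppress=True)
d=snap('wrist','w_b2');print(np.mean([manip.sense()['tcp_pos'] for _ in range(5)],0),manip.sense()['tool_rot'])
cv2.imwrite('pics/g3.png',cv2.resize(d['image'][240:370,250:390,::-1],None,fx=4,fy=4))
```

```text
[ 0.4885 -0.3374  0.1031] [1.     0.0006 0.0004 0.0003]
```

View pics/g3.png

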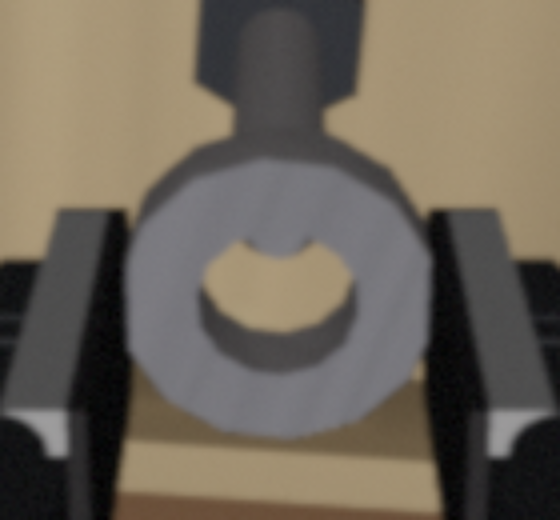

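The tip shows through the ring's bore at crop (278,250), in line with the bore's centre column.

Run:
```python
from h import *
np.set_printoptions(precision=4,suppress=True)
d=load('w_b2')
for n,u,v,z in (('tip edge -x',319.6,304.3,.028),('tip as z .026',319.6,304.3,.026),('ring -x bot',319.6,240+438/4,.008),('hole -x',319.6,240+372/4,.008),('ring +x top',319.6,240+158/4,.008),('shankL',250+236/4,270,.05),('shankR',250+322/4,270,.05)): print(n,intool(d,u,v,z))
```

```text
tip edge -x [-0.0044  0.0001  0.028 ]
tip as z .026 [-0.0033  0.0001  0.026 ]
ring -x bot [-0.0138  0.0001  0.008 ]
hole -x [-0.0062  0.0001  0.008 ]
ring +x top [0.0172 0.0001 0.008 ]
shankL [ 0.0023 -0.005   0.05  ]
shankR [0.0023 0.0055 0.05  ]
```

Request:
drive_tool:
  plan:
    - [-0.0022, 0, 0, 0, 0, 0, -1]
    - [0, 0, 0, 0, 0, 0, -1]
    - [0, 0, 0.01, 0, 0, 0, -1]
    - [0, 0, 0.01, 0, 0, 0, -1]
    - [0, 0, 0.01, 0, 0, 0, -1]
    - [0, 0, 0, 0, 0, 0, -1]
    - [0, 0, 0, 0, 0, 0, -1]

```text
t: 7.7
tcp_pos: [0.4855, -0.3377, 0.0714]
tool_rot: [1.0, -0.0, -0.001, -0.001]
force: [-0.3, 0.2, -0.6]
finger_gap: 0.35
gripper_force: 39.9
```

Request:
drive_tool:
  plan:
    - [0, 0, 0.01, 0, 0, 0, -1]
    - [0, 0, 0.01, 0, 0, 0, -1]
    - [0, 0, 0.01, 0, 0, 0, -1]
    - [0, 0, 0.003, 0, 0, 0, -1]
    - [0, 0, 0.001, 0, 0, 0, -1]
    - [0, 0, 0, 0, 0, 0, -1]

```text
t: 8.3
tcp_pos: [0.4858, -0.338, 0.038]
tool_rot: [1.0, -0.0, -0.0, -0.0]
force: [-0.3, -0.1, -0.3]
finger_gap: 0.349
gripper_force: 39.9
```

Down another 3 mm, then let go, and look at it from above before leaving.

Request:
drive_tool:
  plan:
    - [0, 0, 0.001, 0, 0, 0, -1]
    - [0, 0, 0.001, 0, 0, 0, -1]
    - [0, 0, 0.001, 0, 0, 0, -1]
    - [0, 0, 0, 0, 0, 0, -0.1]
    - [0, 0, 0, 0, 0, 0, -0.1]
    - [0, 0, 0, 0, 0, 0, 0]
    - [0, 0, -0.02, 0, 0, 0, 0.1]
    - [0, 0, -0.04, 0, 0, 0, 0.1]
    - [0, 0, -0.04, 0, 0, 0, 0.1]
    - [0, 0, -0.03, 0, 0, 0, 0.3]

```text
t: 9.3
tcp_pos: [0.4862, -0.3383, 0.1675]
tool_rot: [1.0, -0.0, 0.001, 0.001]
force: [-0.0, -0.1, -0.4]
finger_gap: 0.651
gripper_force: 0.0
```

Run:
```python
from h import *
np.set_printoptions(precision=4,suppress=True)
d=snap('wrist','w_b3');print(manip.sense()['tcp_pos'],manip.sense()['force'])
cv2.imwrite('pics/g4.png',cv2.resize(d['image'][150:290,250:390,::-1],None,fx=4,fy=4))
```

```text
[ 0.4883 -0.3403  0.1722] [ 0.1288 -1.3527  2.7247]
```

View pics/g4.png

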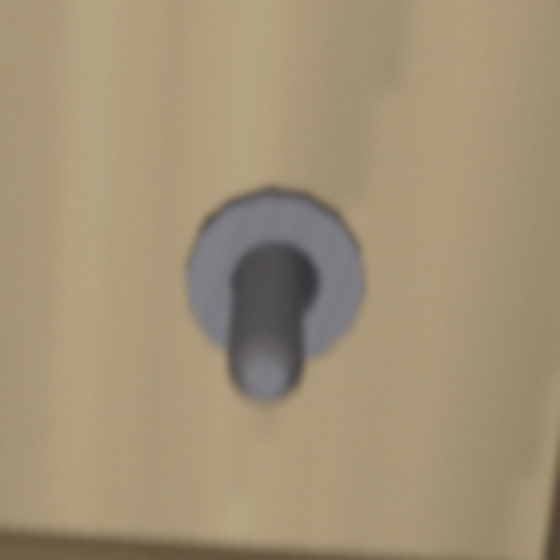

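The ring lies flat on the bolt head around the shank, at crop (275,275); the tip is at (266,375). Step 1 is done; now the wheel.

Request:
drive_tool:
  plan:
    - [0.02, -0.04, -0.02, 0, 0, 0, 0.6]
    - [0.025, -0.045, -0.01, 0, 0, 0, 0.6]
    - [0.025, -0.045, 0, 0, 0, 0, 0.6]
    - [0.025, -0.045, 0, 0, 0, 0, 0.6]
    - [0.025, -0.045, 0, 0, 0, 0, 0.6]
    - [0.025, -0.045, 0, 0, 0, 0, 0.6]
    - [0.025, -0.045, 0, 0, 0, 0, 0.6]
    - [0.025, -0.03, 0, 0, 0, 0, 0.6]
    - [0, 0, 0, 0, 0, 0, 0.6]
    - [0, 0, 0, 0, 0, 0, 0.6]

```text
t: 10.35
tcp_pos: [0.6757, -0.0056, 0.194]
tool_rot: [1.0, 0.001, -0.001, 0.0]
force: [-1.0, -0.2, -0.2]
finger_gap: 0.8
gripper_force: 0.0
```

Run:
```python
from h import *
np.set_printoptions(precision=4,suppress=True)
d=snap('wrist','w_wh');s=manip.sense();print(s['tcp_pos'],s['tool_rot'],s['force'])
b=obj(d,(.687,.0053),.03,.03,win=60)
print(tri(ray(d,*b[:2]),ray(load('top0'),310.7,191.5)),tri(ray(d,*b[:2]),ray(load('side0'),236.5,232.1)))
g=cv2.cvtColor(d['image'],cv2.COLOR_RGB2GRAY)
x,y,w,h=b[3];c=cv2.GaussianBlur(g,(0,0),1)[y-5:y+h+5,x-5:x+w+5]
print(cv2.HoughCircles(c,cv2.HOUGH_GRADIENT,1,1,param1=80,param2=12,minRadius=5,maxRadius=50)[0][:6]+[x-5,y-5,0])
cv2.imwrite('pics/wh.png',cv2.resize(d['image'][y-10:y+h+10,x-10:x+w+10,::-1],None,fx=5,fy=5))
```

```text
[ 0.6752 -0.0067  0.1941] [ 1.      0.0002 -0.0009  0.0002] [-0.8203 -0.5099 -0.0603]
pred 304 196 blob [ 302.5  196.6 3710. ] (268, 161, 69, 71) world [0.6871 0.0069 0.03  ] size 0.05210848618370115 0.05502513248066722
(array([0.6849, 0.0063, 0.0213]), np.float64(0.0019507920272744967)) (array([0.6841, 0.0076, 0.0171]), np.float64(0.00047977330780601))
[[302.5 199.5  18. ]
 [299.5 195.5  13.8]
 [313.5 189.5  18.5]
 [298.5 202.5  13.8]
 [293.5 207.5  20.4]
 [297.5 197.5  14.7]]
```

View pics/wh.png

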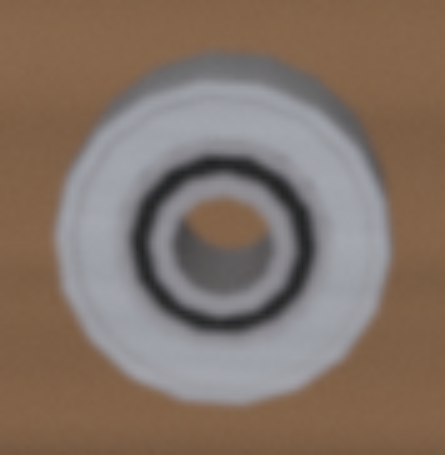

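The top face's centre is at full-image pixel (302.6,199.6) and the bore is visible, so this is the idler wheel, at about (0.685, 0.007).

Request:
drive_tool:
  plan:
    - [0.0095, -0.0134, 0.03, 0, 0, 0, 0.6]
    - [0, 0, 0.04, 0, 0, 0, 0.6]
    - [0, 0, 0.04, 0, 0, 0, 0.6]
    - [0, 0, 0, 0, 0, 0, 0.6]
    - [0, 0, 0, 0, 0, 0, 0.6]

```text
t: 10.9
tcp_pos: [0.6847, 0.0054, 0.0846]
tool_rot: [1.0, -0.001, -0.001, -0.0]
force: [-0.1, -0.1, -0.5]
finger_gap: 0.797
gripper_force: 0.0
```

```bash
cat >> h.py <<'E'
def ring(d,b,z,frm=0,**k):
    "outer circle of top face: fit circle to lower 60% of blob contour"
    x,y,w,h=b[3];hs=cv2.cvtColor(d['image'],cv2.COLOR_RGB2HSV);m=((hs[:,:,1]<k.get('sat',70))&(hs[:,:,2]<k.get('val',256))).astype(np.uint8)
    q=np.zeros_like(m);q[y:y+h,x:x+w]=m[y:y+h,x:x+w]
    c=max(cv2.findContours(q,0,1)[0],key=cv2.contourArea)[:,0,:].astype(float);c=c[c[:,1]>y+.45*h]
    P=np.array([(intool if frm else onplane)(d,u,v,z)[:2] for u,v in c])
    s=np.linalg.lstsq(np.c_[2*P,np.ones(len(P))],(P**2).sum(1),rcond=None)[0]
    print('circle',s[:2],'D',2*np.sqrt(s[2]+s[0]**2+s[1]**2)); return s[:2]
E
python3 - <<'E'
from h import *
np.set_printoptions(precision=4,suppress=True)
d=snap('wrist','w_wh2');s=manip.sense();print(s['tcp_pos'],s['tool_rot'],s['force'])
b=obj(d,(.685,.0065),.03,.03,win=80)
ring(d,b,.03);ring(load('w_wh'),(0,0,0,(268,161,69,71)),.03)
E
```

```text
[0.6863 0.0055 0.0864] [ 1.     -0.0008  0.001   0.0002] [ 0.2011 -0.0978 -0.0161]
pred 317 269 blob [ 315.3  261.4 8489. ] (265, 207, 102, 108) world [0.6896 0.0074 0.03  ] size 0.05091974110833196 0.058538445178080066
circle [0.685  0.0074] D 0.05055261370159963
circle [0.6848 0.0071] D 0.05086919757113554
```

Request:
drive_tool:
  plan:
    - [-0.0005, -0.0015, 0.03, 0, 0, 0, 0.6]
    - [0, 0, 0.025, 0, 0, 0, 0.6]
    - [0, 0, 0.01, 0, 0, 0, 0.6]
    - [0, 0, 0.001, 0, 0, 0, 0.4]
    - [0, 0, 0, 0, 0, 0, 0.3]
    - [0, 0, 0, 0, 0, 0, -1]
    - [0, 0, 0, 0, 0, 0, -1]
    - [0, 0, 0, 0, 0, 0, -1]
    - [0, 0, 0, 0, 0, 0, -1]
  newtons: 50

```text
t: 11.85
tcp_pos: [0.6869, 0.0081, 0.0213]
tool_rot: [1.0, -0.0, 0.002, 0.0]
force: [-0.6, 0.0, 7.4]
finger_gap: 0.591
gripper_force: 52.8
```

Request:
drive_tool:
  plan:
    - [0, 0, -0.005, 0, 0, 0, -1]
    - [0, 0, -0.02, 0, 0, 0, -1]
    - [0, 0, -0.04, 0, 0, 0, -1]
    - [0, 0, -0.04, 0, 0, 0, -1]
    - [0, 0, -0.04, 0, 0, 0, -1]
    - [-0.02, 0.03, 0, 0, 0, 0, -1]
    - [-0.025, 0.045, 0, 0, 0, 0, -1]
    - [-0.025, 0.045, 0, 0, 0, 0, -1]
    - [-0.025, 0.045, 0, 0, 0, 0, -1]
    - [-0.025, 0.045, 0, 0, 0, 0, -1]

```text
t: 12.85
tcp_pos: [0.5665, -0.1975, 0.164]
tool_rot: [1.0, 0.0, -0.0, -0.0]
force: [0.4, -1.5, -0.4]
finger_gap: 0.59
gripper_force: 52.3
```

Request:
drive_tool:
  plan:
    - [-0.025, 0.045, 0, 0, 0, 0, -1]
    - [-0.025, 0.045, 0, 0, 0, 0, -1]
    - [-0.025, 0.03, 0, 0, 0, 0, -1]
    - [0, 0, 0, 0, 0, 0, -1]
    - [0, 0, 0, 0, 0, 0, -1]

```text
t: 13.35
tcp_pos: [0.4935, -0.3144, 0.1638]
tool_rot: [1.0, -0.001, -0.0, -0.0]
force: [-0.2, 0.3, -1.0]
finger_gap: 0.589
gripper_force: 52.4
```

Run:
```python
from h import *
np.set_printoptions(precision=4,suppress=True)
d=snap('wrist','w_b4');s=manip.sense();print(s['tcp_pos'],s['tool_rot'],s['force'],s['finger_gap'])
cv2.imwrite('pics/g5.png',cv2.resize(d['image'][120:400,180:460,::-1],None,fx=2,fy=2))
```

```text
[ 0.4942 -0.3135  0.1638] [ 1.     -0.0004 -0.     -0.0004] [ 0.2066  0.2272 -2.0191] 0.5911203329671282
```

View pics/g5.png

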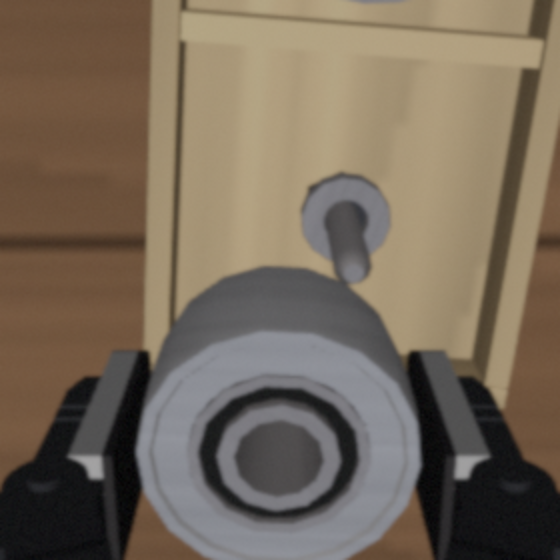

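The wheel is held level with its bore at pixel (319.5,349), and the bolt tip is at (357.5,253).

Run:
```python
from h import *
np.set_printoptions(precision=4,suppress=True)
d=load('w_b4');ring(d,(0,0,0,(248,250,143,152)),-.011,1)
for z in(-.011,-.008): print(intool(d,319.5,349,z))
print(intool(d,357.5,253,.089),intool(d,358.5,261,.095),onplane(d,357.5,253,.075))
```

```text
circle [ 0.0012 -0.0001] D 0.05037114947255929
[-0.0003  0.     -0.011 ]
[-0.0024  0.     -0.008 ]
[-0.0043  0.0226  0.089 ] [-0.0119  0.024   0.095 ] [ 0.4893 -0.3369  0.075 ]
```

Request:
drive_tool:
  plan:
    - [-0.006, 0.0233, -0.02, 0, 0, 0, -1]
    - [0, 0, 0, 0, 0, 0, -1]
    - [0, 0, 0, 0, 0, 0, -1]
    - [0, 0, 0, 0, 0, 0, -1]

```text
t: 13.8
tcp_pos: [0.4885, -0.3351, 0.1831]
tool_rot: [1.0, 0.001, -0.001, -0.001]
force: [-0.8, -0.1, -1.0]
finger_gap: 0.587
gripper_force: 52.5
```

Run:
```python
from h import *
np.set_printoptions(precision=4,suppress=True)
d=snap('wrist','w_b5');s=manip.sense();z=s['tcp_pos'][2];print(s['tcp_pos'],s['tool_rot'],s['force'],s['finger_gap'])
h=cv2.cvtColor(d['image'],cv2.COLOR_RGB2HSV)
m=(h[:,:,1]<40)
for v in range(190,270,3):
    r=np.where(m[v,290:350])[0]; print(v,(r.min()+290,r.max()+290,len(r)) if len(r) else '',end='; ')
print();print(intool(d,320,240,z-.075))
```

```text
[ 0.4884 -0.3352  0.183 ] [ 1.      0.0008 -0.0007 -0.001 ] [ 0.0645 -0.2961 -2.0362] 0.5911735123541402
190 ; 193 ; 196 (np.int64(314), np.int64(332), 19); 199 (np.int64(310), np.int64(337), 28); 202 (np.int64(307), np.int64(339), 33); 205 (np.int64(306), np.int64(341), 36); 208 (np.int64(304), np.int64(343), 40); 211 (np.int64(303), np.int64(343), 41); 214 (np.int64(303), np.int64(344), 42); 217 (np.int64(303), np.int64(344), 42); 220 (np.int64(304), np.int64(343), 40); 223 (np.int64(305), np.int64(342), 38); 226 (np.int64(307), np.int64(340), 34); 229 (np.int64(309), np.int64(338), 30); 232 (np.int64(313), np.int64(334), 22); 235 (np.int64(314), np.int64(329), 16); 238 (np.int64(315), np.int64(328), 14); 241 (np.int64(318), np.int64(326), 9); 244 ; 247 ; 250 ; 253 ; 256 (np.int64(302), np.int64(337), 36); 259 (np.int64(292), np.int64(344), 53); 262 (np.int64(290), np.int64(349), 60); 265 (np.int64(290), np.int64(349), 60); 268 (np.int64(290), np.int64(349), 60); 
[-0.003   0.0006  0.108 ]
```

Request:
drive_tool:
  plan:
    - [-0.0016, 0.0018, 0.02, 0, 0, 0, -1]
    - [0, 0, 0.03, 0, 0, 0, -1]
    - [0, 0, 0.03, 0, 0, 0, -1]
    - [0, 0, 0.0, 0, 0, 0, -1]
    - [0, 0, 0.005, 0, 0, 0, -1]
    - [0, 0, 0.005, 0, 0, 0, -1]
    - [0, 0, 0.005, 0, 0, 0, -1]
    - [0, 0, 0, 0, 0, 0, -1]

```text
t: 14.65
tcp_pos: [0.4873, -0.3386, 0.0891]
tool_rot: [1.0, -0.0, 0.001, -0.0]
force: [0.4, 1.1, -2.6]
finger_gap: 0.589
gripper_force: 52.6
```

Request:
drive_tool:
  plan:
    - [0, 0, 0.005, 0, 0, 0, -1]
    - [0, 0, 0.005, 0, 0, 0, -1]
    - [0, 0, 0.005, 0, 0, 0, -1]
    - [0, 0, 0, 0, 0, 0, -1]

```text
t: 15.05
tcp_pos: [0.4874, -0.3384, 0.0732]
tool_rot: [1.0, -0.0, 0.001, -0.0]
force: [4.4, 3.6, -3.0]
finger_gap: 0.591
gripper_force: 52.6
```

Request:
drive_tool:
  plan:
    - [0.001, -0.001, 0.003, 0, 0, 0, -1]
    - [0, 0, 0.006, 0, 0, 0, -1]
    - [0, 0, 0.006, 0, 0, 0, -1]
    - [0, 0, 0.006, 0, 0, 0, -1]
    - [0, 0, 0, 0, 0, 0, -1]

```text
t: 15.55
tcp_pos: [0.4872, -0.3378, 0.0515]
tool_rot: [1.0, -0.0, -0.001, -0.001]
force: [0.9, 1.1, -0.9]
finger_gap: 0.586
gripper_force: 52.7
```

Request:
drive_tool:
  plan:
    - [0, 0, 0.002, 0, 0, 0, -1]
    - [0, 0, 0.0015, 0, 0, 0, -1]
    - [0, 0, 0.001, 0, 0, 0, -1]
    - [0, 0, 0, 0, 0, 0, -1]

```text
t: 15.95
tcp_pos: [0.4877, -0.3381, 0.0484]
tool_rot: [1.0, -0.0, 0.0, 0.0]
force: [-0.0, 0.4, -0.8]
finger_gap: 0.586
gripper_force: 52.8
```

Request:
drive_tool:
  plan:
    - [0, 0, 0.001, 0, 0, 0, -1]
    - [0, 0, 0.001, 0, 0, 0, -1]
    - [0, 0, 0, 0, 0, 0, -1]

```text
t: 16.25
tcp_pos: [0.4878, -0.3381, 0.0482]
tool_rot: [1.0, 0.0, 0.0, 0.0]
force: [-2.6, 0.7, 10.6]
finger_gap: 0.589
gripper_force: 54.0
```

The wheel is seated (10 N upward at the expected height). I'll let go and go to the collar.

Request:
drive_tool:
  plan:
    - [0, 0, -0.001, 0, 0, 0, 0.4]
    - [0, 0, 0, 0, 0, 0, 0.45]
    - [0, 0, 0, 0, 0, 0, 0.45]
    - [0, 0, -0.03, 0, 0, 0, 0.45]
    - [0, 0, -0.05, 0, 0, 0, 0.45]
    - [0, 0, -0.05, 0, 0, 0, 0.45]
    - [0, 0, -0.01, 0, 0, 0, 0.45]
    - [0, 0, 0, 0, 0, 0, 0.45]
    - [0, 0, 0, 0, 0, 0, 0.45]

```text
t: 17.15
tcp_pos: [0.487, -0.3372, 0.1861]
tool_rot: [1.0, -0.0, -0.001, -0.001]
force: [-0.8, 0.3, -0.0]
finger_gap: 0.726
gripper_force: 0.0
```

Run:
```python
from h import *
np.set_printoptions(precision=4,suppress=True)
d=snap('wrist','w_b6');s=manip.sense();z=s['tcp_pos'][2];print(s['tcp_pos'],s['force'],s['finger_gap'])
b=obj(d,(.4875,-.338),.057,.03,sat=45,win=70);ring(d,b,.057,sat=45)
t=snap('top','top1');b2=obj(t,(.4875,-.338),.057,.03,win=20,sat=60)
h=cv2.cvtColor(d['image'],cv2.COLOR_RGB2HSV); print(h[b[3][1]:b[3][1]+b[3][3]:3,int(b[0]),2])
cv2.imwrite('pics/g6.png',cv2.resize(d['image'][130:330,220:420,::-1],None,fx=2,fy=2))
```

```text
[ 0.4866 -0.3369  0.1853] [ 0.8729  0.213  -0.0103] 0.7283432038189999
pred 320 224 blob [ 320.5  222.  4438.5] (284, 183, 74, 78) world [ 0.4892 -0.3379  0.057 ] size 0.05026813931281049 0.055559027655011264
circle [ 0.486 -0.338] D 0.04973672846798598
pred 468 278 blob [ 469.2  276.2 1240. ] (448, 258, 40, 40) world [ 0.4929 -0.3388  0.057 ] size 0.0861760820736011 0.08656560457769563
[ 97  95 103 149 148 152 154 132  66  54 132 101  83  84  98 111 131 136
 123 125  37 117 149 150 154 146]
```

Request:
drive_tool:
  plan:
    - [0.01, -0.03, 0, 0, 0, 0, 0.35]
    - [0.01, -0.045, 0, 0, 0, 0, 0.35]
    - [0.01, -0.045, 0, 0, 0, 0, 0.35]
    - [0.01, -0.045, 0, 0, 0, 0, 0.35]
    - [0.01, -0.03, 0, 0, 0, 0, 0.35]
    - [0.008, -0.01, 0, 0, 0, 0, 0.35]
    - [0, 0, 0, 0, 0, 0, 0.35]
    - [0, 0, 0, 0, 0, 0, 0.35]

```text
t: 18.05
tcp_pos: [0.5456, -0.1339, 0.1864]
tool_rot: [1.0, 0.0, -0.001, 0.0]
force: [-0.2, 0.4, -0.7]
finger_gap: 0.676
gripper_force: 0.0
```

Run:
```python
from h import *
np.set_printoptions(precision=4,suppress=True)
d=snap('wrist','w_c1');s=manip.sense();print(s['tcp_pos'],s['tool_rot'],s['force'],s['finger_gap'])
h=cv2.cvtColor(d['image'],cv2.COLOR_RGB2HSV);print(h[170:260:6,320,1:].tolist())
b=obj(d,(.546,-.132),.014,.014,sat=85,win=55);ring(d,b,.014,sat=85)
print(tri(ray(d,*b[:2]),ray(load('top0'),370.5,253.8)),tri(ray(d,*b[:2]),ray(load('side0'),335.3,219.7)))
```

```text
[ 0.5455 -0.1343  0.1866] [ 1.     -0.0006 -0.0005  0.0001] [-0.1462  0.277   0.2942] 0.6738523463357801
[[112, 132], [110, 130], [24, 63], [28, 74], [27, 75], [52, 88], [110, 130], [106, 106], [25, 72], [28, 74], [31, 75], [112, 130], [111, 122], [110, 123], [111, 129]]
pred 316 207 blob [ 314.5  206.9 2376. ] (287, 179, 56, 56) world [ 0.5467 -0.1303  0.014 ] size 0.043883548855859704 0.04540894931090143
circle [ 0.5453 -0.1302] D 0.042780252811406155
(array([ 0.5458, -0.131 ,  0.0115]), np.float64(0.0014057293057167023)) (array([ 0.545 , -0.1303,  0.0081]), np.float64(0.0001916054138920701))
```

Wheel: its rim circle on the plane at 57 mm measures about 50 mm, concentric with the bolt, so it is seated. The collar is at (0.5454, -0.1305).

Request:
drive_tool:
  plan:
    - [0, -0.0036, 0.04, 0, 0, 0, 0.35]
    - [0, 0, 0.05, 0, 0, 0, 0.35]
    - [0, 0, 0.04, 0, 0, 0, 0.35]
    - [0, 0, 0.025, 0, 0, 0, 0.3]
    - [0, 0, 0.008, 0, 0, 0, 0.2]
    - [0, 0, 0.005, 0, 0, 0, 0.2]
    - [0, 0, 0, 0, 0, 0, 0.2]
    - [0, 0, 0, 0, 0, 0, 0.2]

```text
t: 18.9
tcp_pos: [0.5467, -0.1302, 0.0206]
tool_rot: [1.0, -0.0, 0.001, 0.001]
force: [0.4, 0.6, 0.5]
finger_gap: 0.602
gripper_force: 0.0
```

Run:
```python
from h import *
np.set_printoptions(precision=4,suppress=True)
d=snap('wrist','w_c2');s=manip.sense();print(s['tcp_pos'],s['tool_rot'],s['force'],s['finger_gap'])
h=cv2.cvtColor(d['image'],cv2.COLOR_RGB2HSV);print(np.stack([np.arange(230,400,4),h[230:400:4,328,1],h[230:400:4,328,2]]).T.tolist());print(h[320,200:440:4,2])
```

```text
[ 0.5467 -0.13    0.0207] [ 1.     -0.0001  0.0013  0.0006] [-0.1994  0.5585  0.1233] 0.6056635267563686
[[230, 107, 133], [234, 110, 134], [238, 110, 134], [242, 108, 137], [246, 109, 138], [250, 110, 137], [254, 109, 136], [258, 107, 136], [262, 75, 75], [266, 6, 44], [270, 11, 45], [274, 27, 66], [278, 26, 79], [282, 26, 78], [286, 26, 78], [290, 26, 80], [294, 29, 80], [298, 26, 77], [302, 29, 79], [306, 20, 78], [310, 108, 135], [314, 108, 137], [318, 108, 135], [322, 107, 126], [326, 11, 46], [330, 23, 44], [334, 6, 43], [338, 16, 49], [342, 27, 76], [346, 26, 77], [350, 26, 77], [354, 27, 76], [358, 26, 78], [362, 29, 80], [366, 25, 81], [370, 81, 104], [374, 109, 124], [378, 107, 126], [382, 113, 126], [386, 112, 128], [390, 109, 131], [394, 113, 133], [398, 111, 131]]
[135 135 128  28  27  32  84 104 105 105  36  19  17  17 128 135 106  81
  79  81  81  78  78  78  76  42  53 133 135 135 135 134 136 107  41  74
  78  77  77  79  80  81  81  76 136 134  52  22  23  24  89 103 104 104
  36  30  28  67 133 133]
```

Request:
drive_tool:
  plan:
    - [-0.0006, 0, 0.003, 0, 0, 0, 0.15]
    - [0, 0, 0, 0, 0, 0, -1]
    - [0, 0, 0, 0, 0, 0, -1]
    - [0, 0, 0, 0, 0, 0, -1]
    - [0, 0, 0, 0, 0, 0, -1]
    - [0, 0, -0.01, 0, 0, 0, -1]
    - [0, 0, -0.04, 0, 0, 0, -1]
    - [0, 0, -0.05, 0, 0, 0, -1]
    - [0, 0, -0.05, 0, 0, 0, -1]
    - [0, 0, -0.03, 0, 0, 0, -1]
  newtons: 60

```text
t: 19.95
tcp_pos: [0.5462, -0.1296, 0.2007]
tool_rot: [1.0, 0.0, 0.003, 0.001]
force: [0.4, -0.1, -1.4]
finger_gap: 0.487
gripper_force: 61.3
```

Request:
drive_tool:
  plan:
    - [-0.01, 0.03, 0, 0, 0, 0, -1]
    - [-0.01, 0.045, 0, 0, 0, 0, -1]
    - [-0.01, 0.045, 0, 0, 0, 0, -1]
    - [-0.01, 0.045, 0, 0, 0, 0, -1]
    - [-0.01, 0.03, 0, 0, 0, 0, -1]
    - [-0.009, 0.012, 0, 0, 0, 0, -1]
    - [0, 0, 0, 0, 0, 0, -1]
    - [0, 0, 0, 0, 0, 0, -1]
    - [0, 0, 0, 0, 0, 0, -1]

```text
t: 20.85
tcp_pos: [0.4864, -0.3343, 0.1963]
tool_rot: [1.0, 0.001, -0.0, -0.001]
force: [-0.2, -0.1, -2.0]
finger_gap: 0.49
gripper_force: 61.3
```

Run:
```python
from h import *
np.set_printoptions(precision=4,suppress=True)
d=snap('wrist','w_c3');s=manip.sense();z=s['tcp_pos'][2];print(s['tcp_pos'],s['tool_rot'],s['force'],s['finger_gap'])
h=cv2.cvtColor(d['image'],cv2.COLOR_RGB2HSV)
for v in range(190,390,4): print(v,h[v,319,1:].tolist(),end=' ')
print();m=h[:,:,1]<45
for v in range(196,262,4):
    r=np.where(m[v,260:380])[0]; print(v,(r.min()+260,r.max()+260,len(r)) if len(r) else '',end='; ')
cv2.imwrite('pics/g7.png',cv2.resize(d['image'][150:400,200:440,::-1],None,fx=2,fy=2))
```

```text
[ 0.4866 -0.3344  0.1963] [ 1.      0.0011 -0.0002 -0.0005] [ 0.3677  0.0109 -1.2803] 0.48468689796343806
190 [13, 152] 194 [16, 161] 198 [14, 160] 202 [12, 124] 206 [6, 44] 210 [9, 137] 214 [11, 94] 218 [8, 91] 222 [11, 113] 226 [8, 130] 230 [6, 119] 234 [11, 119] 238 [0, 54] 242 [10, 147] 246 [16, 159] 250 [10, 156] 254 [39, 170] 258 [68, 187] 262 [71, 129] 266 [7, 35] 270 [14, 36] 274 [17, 45] 278 [35, 65] 282 [30, 67] 286 [31, 65] 290 [31, 66] 294 [27, 66] 298 [31, 66] 302 [27, 66] 306 [12, 65] 310 [111, 124] 314 [114, 121] 318 [117, 116] 322 [114, 114] 326 [110, 100] 330 [7, 37] 334 [7, 36] 338 [0, 38] 342 [18, 42] 346 [34, 68] 350 [26, 68] 354 [30, 68] 358 [26, 69] 362 [30, 67] 366 [26, 68] 370 [23, 68] 374 [113, 117] 378 [114, 103] 382 [114, 83] 386 [115, 115] 
196 (np.int64(296), np.int64(353), 58); 200 (np.int64(294), np.int64(355), 62); 204 (np.int64(293), np.int64(357), 65); 208 (np.int64(291), np.int64(358), 68); 212 (np.int64(290), np.int64(359), 70); 216 (np.int64(290), np.int64(360), 71); 220 (np.int64(289), np.int64(360), 72); 224 (np.int64(290), np.int64(360), 71); 228 (np.int64(290), np.int64(359), 70); 232 (np.int64(291), np.int64(358), 68); 236 (np.int64(294), np.int64(356), 63); 240 (np.int64(296), np.int64(353), 58); 244 (np.int64(299), np.int64(350), 52); 248 (np.int64(304), np.int64(345), 42); 252 (np.int64(312), np.int64(338), 27); 256 ; 260 ;
```

View pics/g7.png

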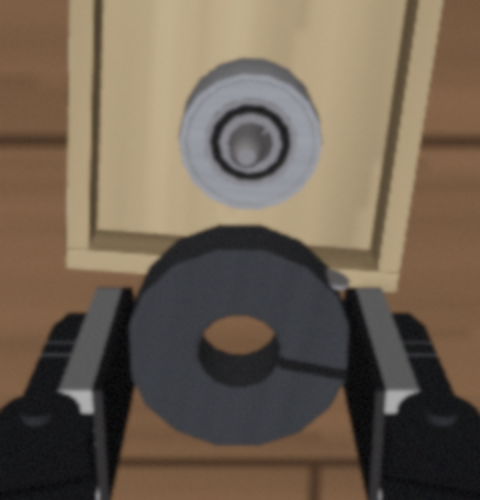

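The picture shows the collar held level, its bore at about (319,335) and slit at the right, and the wheel seated on the bolt with the tip in its bore at (324,223).

Run:
```python
from h import *
np.set_printoptions(precision=4,suppress=True)
d=load('w_c3')
for z in(.0035,.006): print(z,intool(d,319.3,372,z)[0]+.022,intool(d,319.3,343.5,z)[0]+.008,intool(d,319.3,343.5,z)[1])
print('tip',intool(d,324,223,.1213)); ring(d,(0,0,0,(288,185,74,71)),.1393,1,sat=45)
for u in range(312,338):print(u,d['image'][224,u].mean().round(),end=' ')
print()
for v in range(205,242):print(v,d['image'][v,324].mean().round(),end=' ')
```

```text
0.0035 0.0008097658736827759 5.352024111392878e-05 -2.0028388327033458e-05
0.006 -0.0011513469490116238 -0.0016569290963789826 -1.4192709789244255e-05
tip [0.0041 0.0032 0.1213]
circle [-0.0003  0.004 ] D 0.04991420229414886
312 136.0 313 132.0 314 115.0 315 93.0 316 92.0 317 104.0 318 112.0 319 119.0 320 126.0 321 130.0 322 132.0 323 132.0 324 129.0 325 124.0 326 115.0 327 107.0 328 99.0 329 88.0 330 79.0 331 73.0 332 72.0 333 74.0 334 81.0 335 104.0 336 125.0 337 133.0 
205 46.0 206 80.0 207 115.0 208 133.0 209 135.0 210 129.0 211 111.0 212 94.0 213 89.0 214 89.0 215 89.0 216 89.0 217 89.0 218 95.0 219 100.0 220 105.0 221 110.0 222 116.0 223 121.0 224 129.0 225 135.0 226 136.0 227 137.0 228 138.0 229 138.0 230 138.0 231 131.0 232 115.0 233 108.0 234 127.0 235 126.0 236 96.0 237 52.0 238 40.0 239 69.0 240 112.0 241 133.0
```

Request:
drive_tool:
  plan:
    - [0.0008, 0.003, 0.04, 0, 0, 0, -1]
    - [0, 0, 0.04, 0, 0, 0, -1]
    - [0, 0, 0.018, 0, 0, 0, -1]
    - [0, 0, 0, 0, 0, 0, -1]
    - [0, 0, 0.004, 0, 0, 0, -1]
    - [0, 0, 0.004, 0, 0, 0, -1]
    - [0, 0, 0.004, 0, 0, 0, -1]
    - [0, 0, 0, 0, 0, 0, -1]

```text
t: 21.7
tcp_pos: [0.4873, -0.3392, 0.0867]
tool_rot: [1.0, -0.0, 0.0, 0.0]
force: [0.7, 0.7, -1.3]
finger_gap: 0.491
gripper_force: 61.4
```

Request:
drive_tool:
  plan:
    - [0, -0.0007, 0.003, 0, 0, 0, -1]
    - [0, 0, 0.003, 0, 0, 0, -1]
    - [0, 0, 0.003, 0, 0, 0, -1]
    - [0, 0, 0, 0, 0, 0, -1]
    - [0, 0, 0, 0, 0, 0, -1]

```text
t: 22.2
tcp_pos: [0.4868, -0.3386, 0.077]
tool_rot: [1.0, -0.0, -0.0, -0.0]
force: [-1.4, 1.1, -1.8]
finger_gap: 0.487
gripper_force: 61.3
```

Request:
drive_tool:
  plan:
    - [0, 0, 0.001, 0, 0, 0, -1]
    - [0, 0, 0.001, 0, 0, 0, -1]
    - [0, 0, 0.001, 0, 0, 0, -1]
    - [0, 0, 0, 0, 0, 0, -1]

```text
t: 22.6
tcp_pos: [0.4871, -0.3387, 0.0748]
tool_rot: [1.0, -0.0, 0.0, 0.0]
force: [-0.0, 1.4, 2.4]
finger_gap: 0.488
gripper_force: 61.7
```

Request:
drive_tool:
  plan:
    - [0, 0, 0.0007, 0, 0, 0, -1]
    - [0, 0, 0, 0, 0, 0, -1]
    - [0, 0, 0, 0, 0, 0, 0.2]
    - [0, 0, 0, 0, 0, 0, 0.3]
    - [0, 0, 0, 0, 0, 0, 0.3]
    - [0, 0, -0.02, 0, 0, 0, 0.3]
    - [0, 0, -0.05, 0, 0, 0, 0.3]
    - [0, 0, -0.05, 0, 0, 0, 0.3]
    - [0, 0, 0, 0, 0, 0, 0.3]
    - [0, 0, 0, 0, 0, 0, 0.3]

```text
t: 23.6
tcp_pos: [0.4874, -0.3392, 0.1949]
tool_rot: [1.0, 0.0, 0.001, 0.001]
force: [-0.7, 0.1, 0.0]
finger_gap: 0.65
gripper_force: 0.0
```

Run:
```python
from h import *
np.set_printoptions(precision=4,suppress=True)
d=snap('wrist','w_b7');s=manip.sense();print(s['tcp_pos'],s['force'],s['finger_gap'])
h=cv2.cvtColor(d['image'],cv2.COLOR_RGB2HSV)
m=(h[:,:,2]<85).astype(np.uint8);q=np.zeros_like(m);q[160:290,240:400]=m[160:290,240:400]
k=max(cv2.findContours(q,0,1)[0],key=cv2.contourArea);print('collar',cv2.boundingRect(k))
ring(d,(0,0,0,cv2.boundingRect(k)),.071,sat=256,val=85)
print(h[160:300:4,int(cv2.moments(k)['m10']/cv2.moments(k)['m00']),2])
```

```text
[ 0.4866 -0.3383  0.1933] [0.0101 0.2433 0.0658] 0.6480083842217227
collar (287, 195, 62, 64)
circle [ 0.4866 -0.3384] D 0.04121862476525585
[183 183 182 182 181 172  93 106 151  38  65  65  64  64  64  86 101 127
 134  57  49  66  67  65  65 172 181 180 159 105 117 169 175 167 117]
```

Request:
drive_tool:
  plan:
    - [-0.01, -0.03, 0, 0, 0, 0, 0.4]
    - [-0.01, -0.045, 0, 0, 0, 0, 0.4]
    - [-0.012, -0.045, 0, 0, 0, 0, 0.4]
    - [-0.012, -0.045, 0, 0, 0, 0, 0.4]
    - [-0.012, -0.03, 0, 0, 0, 0, 0.4]
    - [-0.012, -0.014, 0, 0, 0, 0, 0.4]
    - [0, 0, 0, 0, 0, 0, 0.4]
    - [0, 0, 0, 0, 0, 0, 0.4]

```text
t: 24.45
tcp_pos: [0.419, -0.1298, 0.1927]
tool_rot: [1.0, 0.0, -0.001, -0.0]
force: [0.1, -1.2, 0.1]
finger_gap: 0.697
gripper_force: 0.0
```

Run:
```python
from h import *
np.set_printoptions(precision=4,suppress=True)
d=snap('wrist','w_k1');s=manip.sense();print(s['tcp_pos'],s['tool_rot'],s['force'],s['finger_gap'])
b=obj(d,(.42,-.1286),.018,.018,sat=256,val=55,win=60)
print(tri(ray(d,*b[:2]),ray(load('top0'),369.1,309.8)),tri(ray(d,*b[:2]),ray(load('side0'),391.6,243)))
h=cv2.cvtColor(d['image'],cv2.COLOR_RGB2HSV);x,y,w,hh=b[3]
m=(h[:,:,2]<55).astype(np.uint8)[y:y+hh,x:x+w];k=max(cv2.findContours(m,0,1)[0],key=cv2.contourArea)[:,0,:]+[x,y]
P=np.array([onplane(d,u,v,.018)[:2] for u,v in k]);c,r=cv2.minEnclosingCircle((P*1000).astype(np.float32));print(c,r)
D=P*1000-c;a=np.degrees(np.arctan2(D[:,1],D[:,0]));rr=np.hypot(*D.T)
for t in range(-180,180,10): print(t,rr[abs(a-t)<5].max().round(1) if (abs(a-t)<5).any() else '',end='; ')
```

```text
[ 0.4197 -0.1306  0.193 ] [ 1.     -0.0002  0.      0.0001] [ 0.5588 -0.3144 -0.2962] 0.6978946894070555
pred 317 206 blob [ 316.1  203.9 1869.5] (291, 176, 50, 57) world [ 0.4219 -0.1274  0.018 ] size 0.039400270702555765 0.04637894727965956
(array([ 0.4205, -0.1278,  0.0132]), np.float64(0.0009818567182837835)) (array([ 0.4198, -0.1275,  0.011 ]), np.float64(0.0006464896166131711))
(421.29718017578125, -126.98255157470703) 22.84296989440918
-180 22.8; -170 22.2; -160 19.2; -150 17.4; -140 19.9; -130 21.9; -120 22.5; -110 21.2; -100 20.0; -90 16.9; -80 18.9; -70 20.9; -60 22.2; -50 22.5; -40 20.7; -30 18.2; -20 18.8; -10 22.3; 0 22.8; 10 22.2; 20 18.8; 30 17.4; 40 20.7; 50 21.6; 60 21.4; 70 20.4; 80 19.0; 90 15.5; 100 18.4; 110 20.6; 120 21.6; 130 22.0; 140 20.1; 150 17.1; 160 16.9; 170 22.0;
```

The collar sits concentric at the right size on the wheel. The knob is at (0.421, -0.127), and its valleys lie along y, so the pads will sit on two lobes each side.

Request:
drive_tool:
  plan:
    - [0.0013, -0.0031, 0.04, 0, 0, 0, 0.4]
    - [0, 0, 0.05, 0, 0, 0, 0.4]
    - [0, 0, 0.05, 0, 0, 0, 0.4]
    - [0, 0, 0.025, 0, 0, 0, 0.3]
    - [0, 0, 0.009, 0, 0, 0, 0.2]
    - [0, 0, 0, 0, 0, 0, 0.2]
    - [0, 0, 0, 0, 0, 0, 0.2]

```text
t: 25.2
tcp_pos: [0.4211, -0.1275, 0.0201]
tool_rot: [1.0, -0.0, 0.001, 0.0]
force: [0.2, -0.1, -0.2]
finger_gap: 0.596
gripper_force: 0.0
```

Request:
drive_tool:
  plan:
    - [0, 0, 0, 0, 0, 0, -1]
    - [0, 0, 0, 0, 0, 0, -1]
    - [0, 0, 0, 0, 0, 0, -1]
    - [0, 0, 0, 0, 0, 0, -1]
    - [0, 0, -0.01, 0, 0, 0, -1]
    - [0, 0, -0.04, 0, 0, 0, -1]
    - [0, 0, -0.05, 0, 0, 0, -1]
    - [0, 0, -0.05, 0, 0, 0, -1]
    - [0, 0, -0.03, 0, 0, 0, -1]
    - [0, 0, 0, 0, 0, 0, -1]
  newtons: 40

```text
t: 26.2
tcp_pos: [0.4224, -0.1276, 0.2044]
tool_rot: [1.0, 0.0, 0.005, 0.003]
force: [0.3, -0.4, -0.5]
finger_gap: 0.466
gripper_force: 40.6
```

Request:
drive_tool:
  plan:
    - [0.03, 0.03, 0, 0, 0, 0, -1]
    - [0.035, 0.038, 0, 0, 0, 0, -1]
    - [0.035, 0.038, 0, 0, 0, 0, -1]
    - [0.035, 0.038, 0, 0, 0, 0, -1]
    - [0.035, 0.038, 0, 0, 0, 0, -1]
    - [0.0215, 0.0385, 0, 0, 0, 0, -1]
    - [0, 0, 0.03, 0, 0, 0, -1]
    - [0, 0, 0.05, 0, 0, 0, -1]
    - [0, 0, 0, 0, 0, 0, -1]
    - [0, 0, 0, 0, 0, 0, -1]

```text
t: 27.2
tcp_pos: [0.6058, -0.3409, 0.1175]
tool_rot: [1.0, 0.0, -0.002, -0.002]
force: [0.4, 0.2, 0.6]
finger_gap: 0.463
gripper_force: 40.6
```

Request:
drive_tool:
  plan:
    - [0.0075, 0.0075, 0.03, 0, 0, 0, -1]
    - [0, 0, 0.03, 0, 0, 0, -1]
    - [0, 0, 0.013, 0, 0, 0, -1]
    - [0, 0, 0.003, 0, 0, 0, -1]
    - [0, 0, 0.002, 0, 0, 0, -1]
    - [0, 0, 0, 0, 0, 0, -1]
    - [0, 0, 0, 0, 0, 0, -1]

```text
t: 27.9
tcp_pos: [0.6156, -0.3502, 0.0434]
tool_rot: [1.0, 0.0, 0.001, 0.001]
force: [0.6, -1.2, -0.1]
finger_gap: 0.462
gripper_force: 40.6
```

Request:
drive_tool:
  plan:
    - [-0.001, 0, 0.005, 0, 0, 0, -1]
    - [0, 0, 0.004, 0, 0, 0, -1]
    - [0, 0, 0.001, 0, 0, 0, -1]
    - [0, 0, 0, 0, 0, 0, -1]

```text
t: 28.3
tcp_pos: [0.6138, -0.3499, 0.0332]
tool_rot: [1.0, -0.0, 0.0, 0.0]
force: [-1.5, 1.6, 7.6]
finger_gap: 0.467
gripper_force: 41.5
```

Contact: the knob is on the dish floor. I'll open and retreat.

Request:
drive_tool:
  plan:
    - [0, 0, 0, 0, 0, 0, 0.1]
    - [0, 0, 0, 0, 0, 0, 0.15]
    - [0, 0, 0, 0, 0, 0, 0.15]
    - [0, 0, -0.02, 0, 0, 0, 0.15]
    - [0, 0, -0.05, 0, 0, 0, 0.15]
    - [0, 0, -0.05, 0, 0, 0, 0.15]
    - [0, 0, -0.05, 0, 0, 0, 0.15]
    - [0, -0.05, 0, 0, 0, 0, 0.15]
    - [0, -0.05, 0, 0, 0, 0, 0.15]
    - [0, 0, 0, 0, 0, 0, 0.15]

```text
t: 29.3
tcp_pos: [0.6127, -0.2428, 0.2017]
tool_rot: [1.0, 0.003, -0.001, -0.002]
force: [0.7, -0.1, -0.1]
finger_gap: 0.575
gripper_force: 0.0
```

Run:
```python
from h import *
np.set_printoptions(precision=4,suppress=True)
t=snap('top','top2');s=snap('side','side2');t0=load('top0')
q=manip.sense();print(q['t'],q['tcp_pos'],q['force'],q['finger_gap'])
# knob: dark blob in dish; collar: dark blob on stack
def dark(d,u,v,win,val):
    h=cv2.cvtColor(d['image'],cv2.COLOR_RGB2HSV)[:,:,2];m=np.zeros_like(h);m[v-win:v+win,u-win:u+win]=(h<val)[v-win:v+win,u-win:u+win]
    k=max(cv2.findContours(m,0,1)[0],key=cv2.contourArea);M=cv2.moments(k);return M['m10']/M['m00'],M['m01']/M['m00'],cv2.boundingRect(k)
for n,a,b,v in(('knob',(467,226),(358,149),60),('collar',(470,276),(408,152),90)):
    A=dark(t,*a,16,v);B=dark(s,*b,16,v);p,e=tri(ray(t,*A[:2]),ray(s,*B[:2]));print(n,A,B,p,e)
for n,a in(('pulley',(253,201)),('washer',(315,239)),('nut',(315,285))): print(n,np.subtract(blob(t,*a,win=17)[:2],blob(t0,*a,win=17)[:2]))
```

```text
29.4 [ 0.6138 -0.2483  0.2015] [-0.2308 -0.9238 -0.5238] 0.5768067403409055Traceback (most recent call last):
  File "<stdin>", line 10, in <module>
  File "<stdin>", line 8, in dark
ValueError: max() iterable argument is empty
```

The arm stood in the way of the fixed cameras; I'll check with the wrist camera from two heights.

Request:
drive_tool:
  plan:
    - [-0.03, 0.03, -0.04, 0, 0, 0, 0.15]
    - [-0.03, 0.03, -0.03, 0, 0, 0, 0.15]
    - [-0.02, 0.03, -0.02, 0, 0, 0, 0.15]
    - [0, 0, 0, 0, 0, 0, 0.15]
    - [0, 0, 0, 0, 0, 0, 0.15]

```text
t: 29.9
tcp_pos: [0.5387, -0.3365, 0.2849]
tool_rot: [1.0, -0.002, 0.001, 0.0]
force: [0.7, 0.6, -0.7]
finger_gap: 0.577
gripper_force: 0.0
```

```bash
cat > chk.py <<'E'
from h import *
import sys
np.set_printoptions(precision=4,suppress=True)
d=snap('wrist',sys.argv[1]);q=manip.sense();print(q['t'],q['tcp_pos'],q['force'])
E=np.linalg.inv(np.array(d['extrinsics']));f=foc(d)
h=cv2.cvtColor(d['image'],cv2.COLOR_RGB2HSV)[:,:,2]
for n,X,v in(('knob',(.613,-.348,.03),50),('collar',(.4875,-.338,.071),80)):
    p=E[:3,:3]@np.array(X)+E[:3,3];u,w=int(d['cx']-f*p[0]/p[2]),int(d['cy']+f*p[1]/p[2])
    m=np.zeros_like(h);a,b=max(0,w-35),max(0,u-35);m[a:w+35,b:u+35]=(h<v)[a:w+35,b:u+35]
    k=max(cv2.findContours(m,0,1)[0],key=cv2.contourArea);B=cv2.boundingRect(k);M=cv2.moments(k);c=M['m10']/M['m00'],M['m01']/M['m00']
    print(n,(u,w),B,np.round(c,1),onplane(d,*c,X[2]));
E
python3 chk.py e1
```

```text
29.95 [ 0.5387 -0.335   0.2839] [0.0057 0.2143 0.283 ]
knob (331, 107) (313, 95, 41, 38) [337.8 117.1] [ 0.6042 -0.3543  0.03  ]
collar (320, 250) (300, 226, 44, 46) [321.1 248.3] [ 0.4895 -0.3384  0.071 ]
```

Request:
drive_tool:
  plan:
    - [-0.02, 0, -0.03, 0, 0, 0, 0.15]
    - [-0.03, 0, -0.03, 0, 0, 0, 0.15]
    - [-0.03, 0, 0, 0, 0, 0, 0.15]
    - [0, 0, 0, 0, 0, 0, 0.15]
    - [0, 0, 0, 0, 0, 0, 0.15]

```text
t: 30.45
tcp_pos: [0.4593, -0.3334, 0.3437]
tool_rot: [1.0, 0.0, -0.0, -0.001]
force: [-0.7, -0.1, -0.3]
finger_gap: 0.573
gripper_force: 0.0
```

```bash
python3 chk.py e2
```

```text
30.5 [ 0.4598 -0.3336  0.3436] [ 0.2523 -0.7337 -0.6984]
knob (334, 22) (317, 29, 39, 20) [336.6  39.6] [ 0.5972 -0.3505  0.03  ]
collar (324, 154) (305, 134, 41, 42) [324.7 154.4] [ 0.4877 -0.3386  0.071 ]
```

Run:
```python
from h import *
np.set_printoptions(precision=4,suppress=True)
a,b=load('e1'),load('e2')
print('collar centre',tri(ray(a,321.1,248.3),ray(b,324.7,154.4)))
h=cv2.cvtColor(a['image'],cv2.COLOR_RGB2HSV)[:,:,2];print(h[80:150:3,300:376:3])
t,t0=snap('top','top3'),load('top0')
for n,p in(('pulley',(253,201)),('washer',(315,239)),('nut',(315,285))):
    try: print(n,np.subtract(blob(t,*p,win=17)[:2],blob(t0,*p,win=17)[:2]))
    except Exception as e: print(n,e)
```

```text
collar centre (array([ 0.4868, -0.3386,  0.064 ]), np.float64(0.00029486253696438323))
[[143 142 142 142 144 143 142 141 142 142 142 141 143 143 143 143 144 143
  142 142 143 142 141 110 106 118]
 [140 140 141 140 138 140 140 140 141 136  91  69 104 140 142 141 141 141
  141 142 142 141 143 130 106 109]
 [139 138 140 141 141 142 143 143 141  80  54  54  47 116 140 139 141 140
  142 140 142 140 140 140 110 107]
 [142 141 142 141 140 140 140 138 132  50  53  53  44  82 138 142 141 142
  143 142 142 144 142 141 126 108]
 [142 141 141 140 139 123 111 125  66  51  54  51  48  50  79 104  73 102
  139 140 139 140 138 139 134 110]
 [146 145 143 143  92  56  54  48  57  55  52  54  52  53  49  57  54  48
  100 143 142 142 142 141 140 113]
 [142 142 141 137  54  55  50  48  55  54  51  50  52  52  51  52  50  44
   65 138 138 139 138 140 139 117]
 [140 140 140 137  51  49  48  46  52  52  53  52  51  48  50  49  44  39
   89 141 142 141 143 141 142 120]
 [142 140 141 139 100  45  48  52  51  52  59  92  71  51  50  48  44  59
  135 141 141 141 141 142 140 123]
 [141 142 142 140 141  70  51  5
[... 973 characters left out ...]
7 137 139 138 138 129 117 133 140 139 139 141 139
  140 138 139 138 124 122 123 139]
 [139 140 139 139 139 139 138 139 139 137 137 137 137 137 136 136 137 137
  137 137 138 130 123 123 133 167]
 [138 138 137 136 135 136 136 136 135 135 136 137 138 137 138 136 139 139
  139 139 132 125 123 133 159 175]
 [129 138 138 137 137 138 138 138 136 135 137 135 133 134 135 134 133 134
  134 128 127 124 130 149 177 175]
 [122 122 138 139 137 138 136 135 135 135 135 135 133 135 134 135 135 134
  126 125 126 129 146 177 177 175]
 [123 120 124 130 139 140 141 140 141 140 139 140 140 139 139 137 126 125
  124 125 135 153 181 181 177 175]]
pulley [-0.0359  0.0232]
washer [ 0.0357 -0.0123]
nut [0.0488 0.0491]
```

The collar's mid-height triangulates to 64 mm, exactly as it should. The knob lies upright within the dish, and the pulley, nut and washer have not moved.

```bash
python3 -c "
from station import manip; print(manip.sign_off())"
```

```text
the job is handed in; nothing more can be done
None
```

The kit is made up and handed in at about 30 s of the 104 s allowed: spacer, wheel and collar are seated on the bolt, the knob is in the dish, the pulley, nut and washer have not moved, and the gripper is empty and clear; the hand-in returned no verdict.

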